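# Pop the recorder's hatch and take out its cartridge

## Robot

A 7-joint arm with a two-finger parallel gripper is mounted at the origin on the work surface. World frame = base frame: x ahead of the robot, y to its left, z up, the work surface at z = 0. Lengths are in m, angles in rad, forces in N, time in s.
With the tool pointing down it reaches from about 0.425 to 0.875 m from the base axis. Payload 4.7 kg.
Tool frame: the origin (TCP) lies at the very end of the fingers, on their centre line; the grasp point (between the pads) lies 19 mm behind it (grip_point_offset is the distance from the TCP to the grasp point, in m); x points along the fingers, z is the direction in which the jaws open and shut, and the axes are right-handed (so a half turn about x gives the same grasp; the last joint's range is limited). The gripper opens to 87 mm and grips with 3 to 60 N. Pads are 19 mm wide; open, the fingers measure 117 mm over their backs; the gripper's body (75 mm by 190 mm) begins 51 mm behind the grasp point.
Start: joints at [-1.16, 0.321, -0.07, 1.45, 0.023, 1.371, -0.057], TCP at [0.251, 0.6, 0.223] pointing down, gripper open.
Joint ranges: [-2.86, 2.86], [-0.3, 2.09], [-1.38, 1.24], [0.06, 2.45], [-1.56, 4.7], [0.09, 2.05], [-2.69, 2.69]. Speed limits (rad/s): [2.57, 2.57, 3.14, 3.14, 3.14, 3.14, 3.14].

## Interface

Orientations are given as a rotation vector (axis times angle).
In Python, from bench import get_state, get_image, calibration, close_job, grip_point_offset gives the robot as it stands.
- The arm moves only by the tool play_rows, never from a script. Its argument "targets" is a list of rows, each an object with "claw": the closure, from 0 (fully open) to 1 (shut); "linear": the shift along the tool's x, y, z as a fraction of full scale, a list of three; "rotation": the turn, a rotation vector about the tool's x, y, z as a fraction of full scale, a list of three. In form: [{"claw": claw, "linear": [x, y, z], "rotation": [wx, wy, wz]}, ...]. A call has 1 to 10 rows; each row shifts and turns the pose as measured when the row begins, along the tool's axes as they then stand; what a row does not reach is not made up. Full scale, the value 1, is 2.5 cm for a shift and 90 degrees for a turn. A row lasts 1/12 s, in which the tool goes at most 41.7 mm and 7.16 degrees, less where a joint would pass 70% of its speed; a pose out of reach is approached as far as the arm can. A call with a number of a shift or a turn outside -1 to 1 is refused whole. A call with a gripper value outside its range is refused whole. The fingers move at their own pace and stop on an object; "newtons" is the grip in N (left out, the last holds). Time passes only in rows, so rows that do not move let the fingers close. It gives the time, the measured TCP pose, the force and the opening at its end, in the units of the state.
- get_state(): the state, without advancing time (a new reading comes with each control period).
- get_image(name): name is "scene" or "side" or "wrist"; returns the picture (384x512x3 uint8, blue, green, red); there is no depth.
- calibration(name): a dict with "fx", "fy", "cx", "cy" (pixels), "rvec" (rotation vector, rad) and "tvec" (3), from world to camera coordinates, as OpenCV has them; the wrist camera has in their place "hand_eye" (4x4, takes a point from camera to tool coordinates, whose origin is the TCP and whose axes are the tool frame's). Camera axes: x right, y down, z forward; pixel columns grow to the right and rows downward; lengths in m; the calibration is good to about 2 mm. A picture is of the moment at which its call begins: read the wrist's pose just before it. calibration takes no time and is no camera call.
- close_job(): hands the job in, once; it reports no verdict.
The state is a dict: "time": time; "joint_positions": joint angles; "qd": joint speeds; "joint_torque": joint torques, N m; "position": TCP position; "tool_rot": TCP orientation; "ft_force": force on the tool from outside, world axes, zero at the start; "torque": the same for the moment, N m; "grip_width": opening from 0.0 (shut) to 1.0 (fully open).
Only numpy, scipy, OpenCV 4.12 (cv2) and the standard library are available. Lean on these libraries where they do the work, as an engineer would, in place of code of your own. Each camera call takes 0.05 s, during which the arm holds its last target. There are 200 camera calls.

## Task

Press the square release pad on top of the data recorder down gently, only as far as it takes for the hatch beside it to let go, and let the hatch spring fully open by itself without ever touching it. Then lift the cartridge out of the recorder and set it down, without dropping or ramming it, flat and the right way up on the floor of the shallow open tray. Never push hard on the recorder (20 N or more does damage), let the pad come back up, and leave everything else on the bench where it is.

Things in the scene. Friction and masses are not known exactly. Their poses are not given: they have to be found in the camera images.
- recorder: bench data recorder, fixed grey metal box 200 (x) x 260 (y) x 95 mm; origin at the centre of its underside, z up, front with the knobs facing its own -x. The hatch covers a well in its top deck. A fixed round knob, 20 mm across and 12 mm tall, stands on the deck at x +68, y -108 mm and does nothing.
- pad_foot (a point): deck point below the centre of the release pad (recorder x -20, y -85, z 95 mm). The pad is a metal block 30 (x) x 26 (y) mm; its top stands 10 to 25 mm above this point, set differently each time and not measured. It sinks straight down on a spring: 3 N to start, then 0.7 N per mm. The catch lets go about 4 mm down at some 6 to 7 N.
- well_floor (a point): centre of the floor of the recorder's open well (recorder x 0, y +30, z 50 mm); the well is 104 (x) x 94 (y) mm and 45 mm deep
- pad (a joint): how far the pad is pressed below its rest height, m: 0 at rest, 0.007 on its hard stop (it does not tell the rest height). Keep it down until the hatch is seen to rise; let go, it springs back up and does not lock the open hatch.
- hatch: metal plate 124 (x) x 118 (y) x 5 mm over the well. Origin on the hinge line, along recorder x at y +85, z 97.5 mm. Shut: z up, plate towards -y, free edge at y -33 mm under a steel catch 30 mm wide. Let go, a damped spring swings the free edge up and over to +y in 1 to 2 s by 1.85 rad (past upright, top edge 210 mm above the bench) and holds it there.
- cartridge: loose black block 32 (x) x 72 (y) x 38 (z) mm, 0.08 to 0.17 kg, standing in the well, long side within 0.1 rad of the recorder's y; origin at the centre of its underside, z up. Grip it across its 32 mm, with about 30 mm free on both those sides.
- tray: fixed shallow open grey tray 180 (x) x 130 (y) x 28 mm without dividers, walls and floor 4 mm thick; origin at the centre of its underside. It is on the left or on the right of the recorder; the other place has the parts box.
- parts_box: fixed open grey box 160 (x) x 120 (y) x 60 mm with dividers, origin at the centre of its underside; not for the cartridge
- eyebolt_a: loose steel lifting eyebolt (eye 46 mm across, 10 mm thick) lying on the recorder's deck; bystander; origin at its underside
- eyebolt_b: loose steel lifting eyebolt lying on the bench; bystander; origin at its underside
- wrench: steel wrench 160 mm long lying on the bench; bystander; origin at its underside
- pliers: pliers, about 150 mm long, lying on the bench; bystander; origin at its underside
- can: drink can 66 mm across, 115 mm tall; bystander; origin at its underside
- jar: white jar with black cap, 56 mm across, 80 mm tall; bystander; origin at its underside

How it is judged:
By the outcome, as a careful person would: the job done as asked, in the order asked, and still so for the second after the job is handed in, with the robot touching nothing.
It also fails if it takes over 62 s, if anything falls off the work surface, if the arm or the gripper's body presses on something with over 40 N, if the wrist force passes 120 N, or if a joint passes its speed limit or range.

## Working session

There is one attempt and no reset: what is moved stays moved. The work goes in short steps, Python scripts to look and compute and a tool call to move; the robot and the scene stay as the last step left them, time stands still between calls to the robot, and variables do not carry over. Pictures are saved under pics/ and viewed, about 8 in all and at most 12, crops included, and the job is handed in when it is done.

Besides the shell and the picture viewer there is one more tool, called after ">>>" as name([rows], argument=value, ...), one row to a line, values as JSON. play_rows: Moves the arm, as the interface text tells. Shift numbers are shares of 2.5 cm and turn numbers shares of 90 degrees, none past 1 either way. Its arguments: {"type":"object","properties":{"targets":{"type":"array"},"newtons":{"type":"number"}},"required":["targets"]}

```bash
mkdir -p pics; cat > h.py <<'E'
import numpy as np, cv2
from scipy.spatial.transform import Rotation as R
from bench import get_state,get_image,calibration,close_job,grip_point_offset
def cam(name,st=None):
    c=calibration(name);K=(c['fx'],c['fy'],c['cx'],c['cy'])
    if name=='wrist':
        H=np.array(c['hand_eye']);Rt=R.from_rotvec(st['tool_rot']).as_matrix()
        return K,Rt@H[:3,:3],Rt@H[:3,3]+np.array(st['position'])
    Rc=R.from_rotvec(np.ravel(c['rvec'])).as_matrix()
    return K,Rc.T,-Rc.T@np.ravel(c['tvec'])
def ray(C,u,v):
    K,Rw,o=C;d=Rw@np.array([(u-K[2])/K[0],(v-K[3])/K[1],1]);return o,d/np.linalg.norm(d)
def onz(C,u,v,z):
    o,d=ray(C,u,v);return o+d*(z-o[2])/d[2]
def proj(C,p):
    K,Rw,o=C;q=Rw.T@(np.array(p)-o);return np.array([K[0]*q[0]/q[2]+K[2],K[1]*q[1]/q[2]+K[3]])
def two(C1,p1,C2,p2):
    o1,d1=ray(C1,*p1);o2,d2=ray(C2,*p2)
    s=np.linalg.lstsq(np.c_[d1,-d2],o2-o1,rcond=None)[0];a=o1+d1*s[0];b=o2+d2*s[1];return (a+b)/2,np.linalg.norm(a-b)
E
python3 - <<'E'
from h import *
s=get_state();print(s)
for n in('scene','side','wrist'):
    cv2.imwrite(f'pics/{n}0.png',get_image(n))
    C=cam(n,s);print(n,C[0],C[2].round(3),C[1][:,2].round(2))
a=[cv2.imread(f'pics/{n}0.png') for n in('scene','side')]
for n,i in zip(('scene','side'),a): cv2.imwrite(f'pics/{n}0b.png',cv2.resize(i,(800,600),interpolation=cv2.INTER_CUBIC))
E
```

```text
{'time': 0.0, 'joint_positions': array([-1.15990463,  0.32185532, -0.07008983,  1.45165883,  0.02263039,
        1.37080543, -0.05686734]), 'qd': array([-0.00115412,  0.00055632,  0.00191478, -0.00017348, -0.00036717,
       -0.00131156,  0.00109552]), 'joint_torque': array([-2.05126685e-05, -4.91289961e+01, -4.03777175e-01, -3.12537432e+01,
       -6.38970709e-02,  4.34494636e-02,  1.78511141e-04]), 'position': array([0.25104039, 0.59896838, 0.2214487 ]), 'tool_rot': array([-0.91337368,  1.37273751,  0.91143512]), 'ft_force': array([-0.42228206,  0.84221372,  0.54423706]), 'torque': array([-0.02231026,  0.03546067,  0.05088361]), 'grip_width': 1.0008242524576856}
scene (486.2320698811689, 486.2320698811689, 259.8330098916346, 195.10487621944085) [1.223 0.478 1.132] [-0.5  -0.37 -0.78]
side (361.8041068369393, 361.8041068369393, 257.2809731351965, 191.2601687518655) [ 0.487 -0.488  0.694] [ 0.06  0.62 -0.78]
wrist (326.76772177092954, 326.76772177092954, 260.2228240760156, 187.7087058545998) [0.185 0.627 0.383] [ 0.24 -0.11 -0.96]
```

View pics/scene0b.png

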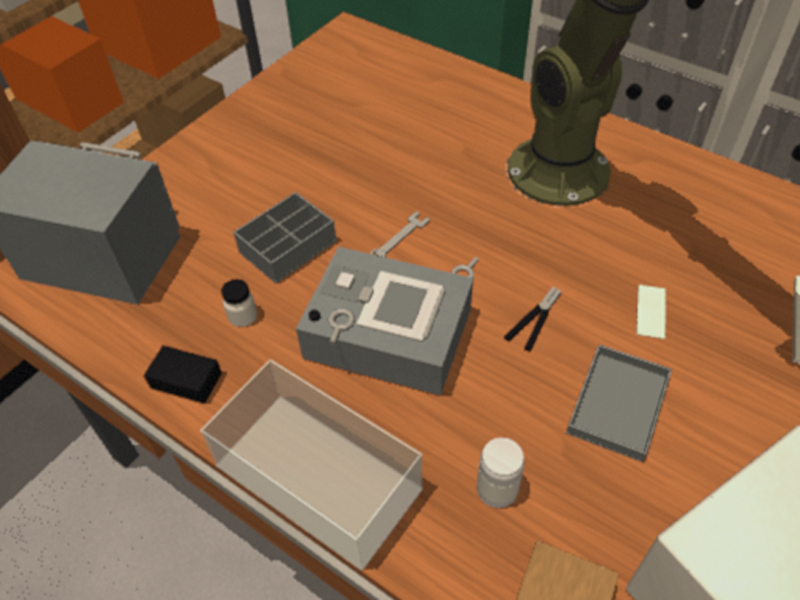

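View pics/side0b.png

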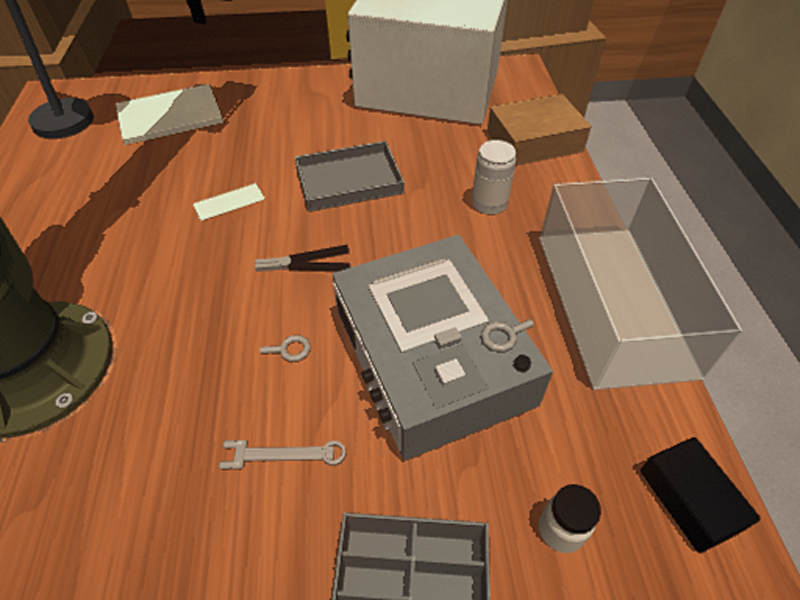

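Scene view: the recorder is mid-bench, with the hatch frame near (400,303), pad at (345,280), knob at (315,315) and eyebolt on the deck at (341,320). The tray is at (620,402), which is +y, and the parts box is at (285,235). Side view: pad at (451,371), hatch at (428,303), knob at (522,363), tray at (350,175). All of these are 800 px coordinates.

```bash
python3 - <<'E'
from h import *
S=800/512
seeds={'scene':dict(hatch=(372,322),pad=(345,280),knob=(315,315)),'side':dict(hatch=(390,320),pad=(451,371),knob=(522,363))}
Z=dict(hatch=.100,pad=.113,knob=.107)
res={}
for n in seeds:
    im=cv2.imread(f'pics/{n}0.png');C=cam(n);g=im.max(2).astype(int)
    for k,(u,v) in seeds[n].items():
        u/=S;v/=S
        m=(g>150) if k!='knob' else (g<45)
        if k=='pad': m=g>170
        l,lab=cv2.connectedComponents(m.astype(np.uint8))
        ys,xs=np.nonzero(lab);i=np.argmin((xs-u)**2+(ys-v)**2);L=lab[ys[i],xs[i]]
        mm=(lab==L).astype(np.uint8);c=max(cv2.findContours(mm,0,2)[0],key=cv2.contourArea)
        c=cv2.convexHull(c)[:,0].astype(float)
        P=np.array([onz(C,*q,Z[k])[:2] for q in c])
        r=cv2.minAreaRect((P*1000).astype(np.float32))
        cen=np.array(r[0])/1000
        res[n,k]=proj(C,[*cen,Z[k]])
        print(n,k,mm.sum(),cen.round(4),np.round(r[1],1),round(r[2],1))
for k in Z: 
    p,e=two(cam('scene'),res['scene',k],cam('side'),res['side',k]);print(k,p.round(4),e.round(4))
# tray approx corners (rim z=.028), by hand
C=cam('scene')
for q in [(601,348),(669,377),(643,458),(569,431)]: print('tray sc',onz(C,q[0]/S,q[1]/S,.028).round(3))
C=cam('side')
for q in [(296,158),(390,143),(403,185),(308,208)]: print('tray sd',onz(C,q[0]/S,q[1]/S,.028 if q[1]<160 else .0).round(3))
a=cv2.imread('pics/scene0.png')[150:260,180:310];b=cv2.imread('pics/side0.png')[145:300,205:360]
h=300
cv2.imwrite('pics/zoom.png',np.hstack([cv2.resize(a,(390,330),interpolation=2),cv2.resize(b,(330,330),interpolation=2)]))
E
```

```text
scene hatch 1056 [ 0.5663 -0.0272] [128.4 137.9] 17.2
scene pad 71 [ 0.5833 -0.1287] [29.6 23.6] 17.2
scene knob 34 [ 0.6726 -0.1247] [16.9 17. ] 34.5
side hatch 1677 [ 0.5677 -0.023 ] [125.3 133.1] 17.2
side pad 174 [ 0.5796 -0.1373] [28.  24.6] 15.5
side knob 74 [ 0.6694 -0.1319] [21.9 17. ] 62.0
hatch [ 0.5677 -0.0256  0.1029] 0.0009
pad [ 0.58   -0.1329  0.1065] 0.0016
knob [ 0.6704 -0.1282  0.1018] 0.0015
tray sc [0.4   0.296 0.028]
tray sc [0.389 0.419 0.028]
tray sc [0.556 0.446 0.028]
tray sc [0.58  0.327 0.028]
tray sd [0.376 0.406 0.028]
tray sd [0.557 0.434 0.028]
tray sd [0.572 0.341 0.   ]
tray sd [0.395 0.295 0.   ]
```

View pics/zoom.png

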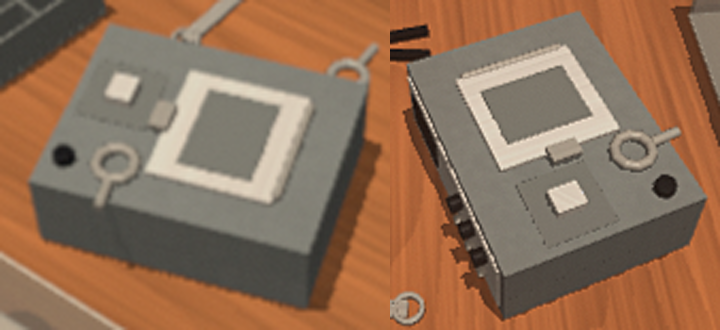

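Recorder yaw is about 17.3°, and the pad is near (0.581, -0.133). Next I need the tool axes and move vectors.

```bash
cat >> h.py <<'E'
YAW=np.radians(17.3)
def frac(p,st=None):
    st=st or get_state();return (R.from_rotvec(st['tool_rot']).inv().apply(np.array(p)-st['position'])/.025).round(3)
def want(jz,dy=0):  # tool x down, tool z along world yaw jz
    z=np.array([np.cos(jz),np.sin(jz),0]);x=np.array([0,0,-1.]);return R.from_matrix(np.c_[x,np.cross(z,x),z])
def turn(jz,st=None):
    st=st or get_state();return ((R.from_rotvec(st['tool_rot']).inv()*want(jz)).as_rotvec()/(np.pi/2)).round(4)
E
python3 - <<'E'
from h import *
s=get_state();print(R.from_rotvec(s['tool_rot']).as_matrix().round(3))
print(np.array(calibration('wrist')['hand_eye']).round(3),grip_point_offset)
for a in(YAW,YAW+np.pi): print(turn(a)*90, frac([.581,-.133,.2],s))
# what the frame would be after turn
for a in(YAW,YAW+np.pi): print((want(a).inv().apply(np.array([.581,-.133,.25])-s['position'])/.025).round(2))
E
```

```text
[[-0.    -0.922  0.386]
 [-0.001  0.386  0.922]
 [-1.    -0.    -0.001]]
[[ 0.001 -0.266  0.964 -0.162]
 [-0.001 -0.964 -0.266  0.072]
 [ 1.    -0.    -0.001 -0.   ]
 [ 0.     0.     0.     1.   ]] 0.0187
[ 4.9968e+01 -8.1000e-02  4.5000e-02] [  0.903 -23.487 -21.908]
[-1.30032e+02 -5.40000e-02 -9.00000e-02] [  0.903 -23.487 -21.908]
[ -1.13 -31.88   3.89]
[-1.13 31.88 -3.89]
```

>>> play_rows([
  {"claw": 0,"linear": [-0.3,0,0],"rotation": [0.0695,0,0]},
  {"claw": 0.2,"linear": [-0.3,0,0],"rotation": [0.0695,0,0]},
  {"claw": 0.4,"linear": [-0.3,0,0],"rotation": [0.0695,0,0]},
  {"claw": 0.6,"linear": [-0.3,0,0],"rotation": [0.0695,0,0]},
  {"claw": 0.8,"linear": [-0.3,0,0],"rotation": [0.0695,0,0]},
  {"claw": 1,"linear": [-0.3,0,0],"rotation": [0.0695,0,0]},
  {"claw": 1,"linear": [-0.3,0,0],"rotation": [0.0695,0,0]},
  {"claw": 1,"linear": [-0.3,0,0],"rotation": [0.0695,0,0]},
], newtons=20)

```text
time: 0.82
position: [0.2501, 0.5963, 0.2773]
tool_rot: [-0.215, 1.568, 0.195]
ft_force: [-0.5, 1.1, 0.2]
grip_width: 0.552
```

>>> play_rows([
  {"claw": 1,"linear": [0,-1,0.12],"rotation": [0,0,0]},
  {"claw": 1,"linear": [0,-1,0.12],"rotation": [0,0,0]},
  {"claw": 1,"linear": [0,-1,0.12],"rotation": [0,0,0]},
  {"claw": 1,"linear": [0,-1,0.12],"rotation": [0,0,0]},
  {"claw": 1,"linear": [0,-1,0.12],"rotation": [0,0,0]},
  {"claw": 1,"linear": [0,-1,0.12],"rotation": [0,0,0]},
  {"claw": 1,"linear": [0,-1,0.12],"rotation": [0,0,0]},
  {"claw": 1,"linear": [0,-1,0.12],"rotation": [0,0,0]},
  {"claw": 1,"linear": [0,-1,0.12],"rotation": [0,0,0]},
  {"claw": 1,"linear": [0,-1,0.12],"rotation": [0,0,0]},
])

```text
time: 1.65
position: [0.3408, 0.3574, 0.276]
tool_rot: [-0.221, 1.572, 0.201]
ft_force: [0.8, 0.3, 0.2]
grip_width: 0.002
```

```bash
python3 - <<'E'
from h import *
s=get_state();print(s['time'],s['position'],s['joint_positions'].round(2),s['grip_width'],turn(YAW),frac([.581,-.133,.25]))
E
```

```text
1.65 [0.34076641 0.35742248 0.2760202 ] [-1.05 -0.02  0.18  1.74  0.01  1.45 -0.6 ] 0.0015808009875230753 [-0.0216 -0.0087  0.0067] [  1.217 -21.449   4.087]
```

>>> play_rows([
  {"claw": 1,"linear": [0,-1,0.19],"rotation": [-0.02,-0.008,0.006]},
  {"claw": 1,"linear": [0,-1,0.19],"rotation": [0,0,0]},
  {"claw": 1,"linear": [0,-1,0.19],"rotation": [0,0,0]},
  {"claw": 1,"linear": [0,-1,0.19],"rotation": [0,0,0]},
  {"claw": 1,"linear": [0,-1,0.19],"rotation": [0,0,0]},
  {"claw": 1,"linear": [0,-1,0.19],"rotation": [0,0,0]},
  {"claw": 1,"linear": [0,-1,0.19],"rotation": [0,0,0]},
  {"claw": 1,"linear": [0,-1,0.19],"rotation": [0,0,0]},
  {"claw": 1,"linear": [0,-1,0.19],"rotation": [0,0,0]},
  {"claw": 1,"linear": [0,-1,0.19],"rotation": [0,0,0]},
])

```text
time: 2.48
position: [0.4616, 0.1187, 0.2747]
tool_rot: [-0.237, 1.56, 0.238]
ft_force: [0.1, -0.2, -1.0]
grip_width: 0.005
```

>>> play_rows([
  {"claw": 1,"linear": [0,-1,0.19],"rotation": [0,0,0]},
  {"claw": 1,"linear": [0,-1,0.19],"rotation": [0,0,0]},
  {"claw": 1,"linear": [0,-1,0.19],"rotation": [0,0,0]},
  {"claw": 1,"linear": [0,-1,0.19],"rotation": [0,0,0]},
  {"claw": 1,"linear": [0,-1,0.19],"rotation": [0,0,0]},
  {"claw": 1,"linear": [0,-1,0.19],"rotation": [0,0,0]},
  {"claw": 1,"linear": [0,-1,0.19],"rotation": [0,0,0]},
  {"claw": 1,"linear": [0,-1,0.19],"rotation": [0,0,0]},
  {"claw": 1,"linear": [0,-1,0.19],"rotation": [0,0,0]},
  {"claw": 1,"linear": [0,0,0],"rotation": [0,0,0]},
])

```text
time: 3.32
position: [0.5722, -0.1002, 0.2729]
tool_rot: [-0.234, 1.561, 0.232]
ft_force: [-0.9, 0.3, -0.8]
grip_width: 0.007
```

```bash
python3 - <<'E'
from h import *
s=get_state();print(s['time'],s['position'],s['joint_positions'].round(2),s['ft_force'],turn(YAW),frac([.581,-.133,.25]))
im=get_image('wrist');cv2.imwrite('pics/w1.png',im);C=cam('wrist',s)
for p in([.581,-.133,.11],[.6704,-.1282,.107],s['position']):
    print(proj(C,p).round(1)); 
cv2.imwrite('pics/w1v.png',cv2.resize(im,(768,576)))
E
```

```text
3.3167 [ 0.57219046 -0.10016147  0.27287958] [-0.53  0.18  0.75  1.57 -0.12  1.44  0.53] [-0.8891268   0.34818111 -0.84975205] [-0.0034 -0.0022  0.0007] [ 0.917 -1.358 -0.044]
[259.3 202.2]
[340.6 220.6]
[259.1 236.4]
```

View pics/w1v.png

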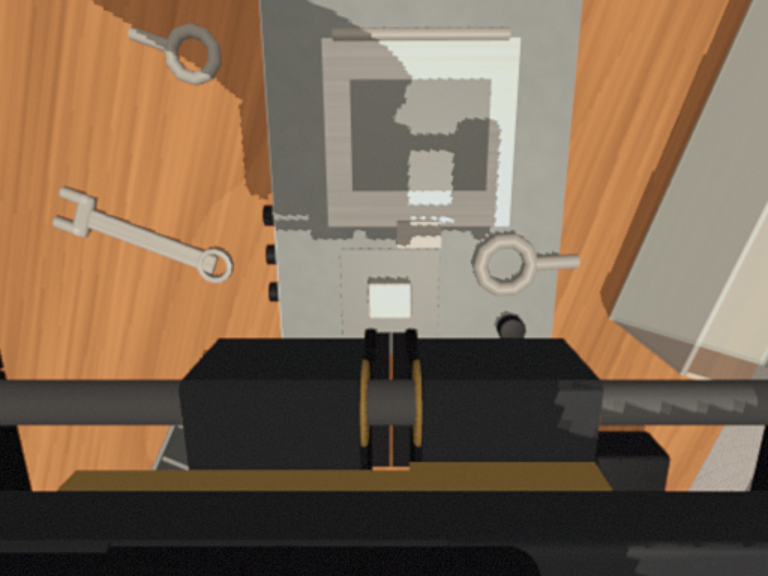

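Wrist view: the pad top is at (389,300) in the 1.5x picture. I predicted (389,303), so they agree within about 2 mm. The fingers are aligned with the recorder. Descending to just above the pad.

>>> play_rows([
  {"claw": 1,"linear": [0,-0.5,0],"rotation": [-0.003,-0.002,0]},
  {"claw": 1,"linear": [0.7,-0.5,0],"rotation": [0,0,0]},
  {"claw": 1,"linear": [0.9,-0.3,0],"rotation": [0,0,0]},
  {"claw": 1,"linear": [0.9,0,0],"rotation": [0,0,0]},
  {"claw": 1,"linear": [0.9,0,0],"rotation": [0,0,0]},
  {"claw": 1,"linear": [0.9,0,0],"rotation": [0,0,0]},
  {"claw": 1,"linear": [0.7,0,0],"rotation": [0,0,0]},
  {"claw": 1,"linear": [0.4,0,0],"rotation": [0,0,0]},
  {"claw": 1,"linear": [0,0,0],"rotation": [0,0,0]},
  {"claw": 1,"linear": [0,0,0],"rotation": [0,0,0]},
])

```text
time: 4.2
position: [0.5802, -0.1166, 0.1315]
tool_rot: [-0.238, 1.558, 0.255]
ft_force: [0.6, -0.2, -0.2]
grip_width: 0.006
```

```bash
python3 - <<'E'
from h import *
s=get_state();print(s['time'],s['position'],s['ft_force'],turn(YAW),frac([.581,-.132,.122]))
im=get_image('side');cv2.imwrite('pics/s1.png',im)
E
```

```text
4.2 [ 0.58024806 -0.1165928   0.13152944] [ 0.63560944 -0.17157885 -0.24790742] [ 0.008   0.0004 -0.0069] [ 0.375 -0.599 -0.162]
```

>>> play_rows([
  {"claw": 1,"linear": [0,-0.4,-0.1],"rotation": [0.004,0,-0.005]},
  {"claw": 1,"linear": [0,-0.3,-0.08],"rotation": [0.003,0,0]},
  {"claw": 1,"linear": [0,0,0],"rotation": [0,0,0]},
  {"claw": 1,"linear": [0,0,0],"rotation": [0,0,0]},
])

```text
time: 4.58
position: [0.5842, -0.1365, 0.1359]
tool_rot: [-0.237, 1.55, 0.239]
ft_force: [0.1, 0.1, 0.4]
grip_width: 0.004
```

```bash
python3 - <<'E'
from h import *
s=get_state();print(s['time'],s['position'],s['ft_force'],turn(YAW),frac([.581,-.132,.122]))
E
```

```text
4.5833 [ 0.58423531 -0.13653687  0.13588017] [0.13798397 0.0603638  0.38165945] [0.0011 0.0047 0.0001] [ 0.555  0.212 -0.073]
```

>>> play_rows([
  {"claw": 1,"linear": [0.2,0.2,-0.07],"rotation": [0,0.004,0]},
  {"claw": 1,"linear": [0,0,0],"rotation": [0,0,0]},
])

```text
time: 4.75
position: [0.5814, -0.1332, 0.1317]
tool_rot: [-0.237, 1.555, 0.236]
ft_force: [-0.1, 0.0, -0.9]
grip_width: 0.005
```

>>> play_rows([
  {"claw": 1,"linear": [0,0,0],"rotation": [0,0,0]},
])

```text
time: 4.83
position: [0.5815, -0.1332, 0.1318]
tool_rot: [-0.237, 1.555, 0.236]
ft_force: [0.6, 0.2, 0.4]
grip_width: 0.003
```

>>> play_rows([
  {"claw": 1,"linear": [0,0,0],"rotation": [0,0,0]},
])

```text
time: 4.92
position: [0.5814, -0.1327, 0.1316]
tool_rot: [-0.237, 1.555, 0.237]
ft_force: [-0.3, -0.9, -0.6]
grip_width: 0.006
```

>>> play_rows([
  {"claw": 1,"linear": [0.15,0,0],"rotation": [0,0,0]},
  {"claw": 1,"linear": [0.15,0,0],"rotation": [0,0,0]},
  {"claw": 1,"linear": [0,0,0],"rotation": [0,0,0]},
])

```text
time: 5.17
position: [0.5815, -0.1321, 0.1234]
tool_rot: [-0.238, 1.555, 0.238]
ft_force: [-0.2, 0.5, -0.3]
grip_width: 0.009
```

>>> play_rows([
  {"claw": 1,"linear": [0.04,0,0],"rotation": [0,0,0]},
  {"claw": 1,"linear": [0.04,0,0],"rotation": [0,0,0]},
  {"claw": 1,"linear": [0.04,0,0],"rotation": [0,0,0]},
])

```text
time: 5.42
position: [0.5813, -0.132, 0.1197]
tool_rot: [-0.238, 1.556, 0.238]
ft_force: [-0.3, -0.2, 0.1]
grip_width: 0.003
```

>>> play_rows([
  {"claw": 1,"linear": [0.04,0,0],"rotation": [0,0,0]},
  {"claw": 1,"linear": [0.04,0,0],"rotation": [0,0,0]},
])

```text
time: 5.58
position: [0.5814, -0.132, 0.1175]
tool_rot: [-0.238, 1.556, 0.238]
ft_force: [0.4, -0.2, -0.2]
grip_width: 0.001
```

>>> play_rows([
  {"claw": 1,"linear": [0.04,0,0],"rotation": [0,0,0]},
  {"claw": 1,"linear": [0.04,0,0],"rotation": [0,0,0]},
])

```text
time: 5.75
position: [0.5814, -0.1321, 0.1153]
tool_rot: [-0.238, 1.555, 0.238]
ft_force: [-0.1, 0.0, -0.4]
grip_width: 0.006
```

>>> play_rows([
  {"claw": 1,"linear": [0.03,0,0],"rotation": [0,0,0]},
  {"claw": 1,"linear": [0.03,0,0],"rotation": [0,0,0]},
])

```text
time: 5.92
position: [0.5814, -0.1321, 0.1136]
tool_rot: [-0.238, 1.556, 0.238]
ft_force: [-0.4, 0.2, 1.1]
grip_width: 0.005
```

>>> play_rows([
  {"claw": 1,"linear": [0.03,0,0],"rotation": [0,0,0]},
  {"claw": 1,"linear": [0.03,0,0],"rotation": [0,0,0]},
])

```text
time: 6.08
position: [0.5814, -0.1321, 0.112]
tool_rot: [-0.238, 1.555, 0.238]
ft_force: [-0.4, -0.2, -0.0]
grip_width: 0.009
```

>>> play_rows([
  {"claw": 1,"linear": [0.03,0,0],"rotation": [0,0,0]},
  {"claw": 1,"linear": [0.03,0,0],"rotation": [0,0,0]},
])

```text
time: 6.25
position: [0.5815, -0.1321, 0.1104]
tool_rot: [-0.238, 1.555, 0.238]
ft_force: [-0.2, 0.8, 0.1]
grip_width: 0.007
```

>>> play_rows([
  {"claw": 1,"linear": [0.03,0,0],"rotation": [0,0,0]},
  {"claw": 1,"linear": [0.03,0,0],"rotation": [0,0,0]},
])

```text
time: 6.42
position: [0.5815, -0.1321, 0.1087]
tool_rot: [-0.238, 1.555, 0.238]
ft_force: [0.0, -0.6, -0.2]
grip_width: 0.009
```

>>> play_rows([
  {"claw": 1,"linear": [0.03,0,0],"rotation": [0,0,0]},
  {"claw": 1,"linear": [0.03,0,0],"rotation": [0,0,0]},
])

```text
time: 6.58
position: [0.5815, -0.1321, 0.1075]
tool_rot: [-0.238, 1.555, 0.238]
ft_force: [-1.0, 0.3, 4.0]
grip_width: 0.002
```

>>> play_rows([
  {"claw": 1,"linear": [0.03,0,0],"rotation": [0,0,0]},
  {"claw": 1,"linear": [0.03,0,0],"rotation": [0,0,0]},
])

```text
time: 6.75
position: [0.5815, -0.1321, 0.1068]
tool_rot: [-0.237, 1.555, 0.238]
ft_force: [-1.9, 0.7, 4.6]
grip_width: 0.004
```

>>> play_rows([
  {"claw": 1,"linear": [0.03,0,0],"rotation": [0,0,0]},
])

```text
time: 6.83
position: [0.5816, -0.1321, 0.1064]
tool_rot: [-0.237, 1.555, 0.238]
ft_force: [-1.8, 1.1, 5.7]
grip_width: 0.006
```

>>> play_rows([
  {"claw": 1,"linear": [0.03,0,0],"rotation": [0,0,0]},
  {"claw": 1,"linear": [0.03,0,0],"rotation": [0,0,0]},
])

```text
time: 7.0
position: [0.5816, -0.1321, 0.1056]
tool_rot: [-0.236, 1.555, 0.239]
ft_force: [-2.7, 0.6, 4.7]
grip_width: 0.004
```

```bash
python3 - <<'E'
from h import *
s=get_state();print(s['time'],s['position'],s['ft_force'])
a=get_image('side').astype(int);b=cv2.imread('pics/s1.png').astype(int)
d=np.abs(a-b).max(2)[160:225,225:310];print((d>30).sum())
E
```

```text
7.0 [ 0.58155357 -0.13212775  0.10556577] [-2.67224719  0.59304155  4.67531747]
1846
```

>>> play_rows([
  {"claw": 1,"linear": [0.03,0,0],"rotation": [0,0,0]},
])

```text
time: 7.13
position: [0.5816, -0.1321, 0.1052]
tool_rot: [-0.236, 1.555, 0.239]
ft_force: [-2.2, 0.0, 6.7]
grip_width: 0.005
```

>>> play_rows([
  {"claw": 1,"linear": [0.03,0,0],"rotation": [0,0,0]},
])

```text
time: 7.22
position: [0.5815, -0.1322, 0.1047]
tool_rot: [-0.236, 1.555, 0.239]
ft_force: [-2.3, 0.4, 5.9]
grip_width: 0.006
```

```bash
cat > chk.py <<'E'
from h import *
import sys
s=get_state();print(s['time'],s['position'].round(4),s['ft_force'].round(1))
a=get_image('side')
try:
    b=cv2.imread('pics/last.png').astype(int);d=np.abs(a.astype(int)-b).max(2);print('hatch diff',(d[140:225,225:310]>25).sum(),'above',(d[100:165,215:320]>25).sum())
except AttributeError: pass
cv2.imwrite('pics/last.png',a)
E
python3 chk.py
```

```text
7.2167 [ 0.5815 -0.1322  0.1047] [-2.3  0.4  5.9][ WARN:0@1.454] global loadsave.cpp:275 findDecoder imread_('pics/last.png'): can't open/read file: check file path/integrity
```

>>> play_rows([
  {"claw": 1,"linear": [0.03,0,0],"rotation": [0,0,0]},
])

```text
time: 7.35
position: [0.5816, -0.1321, 0.1044]
tool_rot: [-0.236, 1.555, 0.239]
ft_force: [-1.7, 0.7, 5.8]
grip_width: 0.006
```

>>> play_rows([
  {"claw": 1,"linear": [0.02,0,0],"rotation": [0,0,0]},
])

```text
time: 7.43
position: [0.5815, -0.1321, 0.1043]
tool_rot: [-0.236, 1.554, 0.24]
ft_force: [-2.2, 0.8, 6.6]
grip_width: 0.008
```

```bash
python3 chk.py
```

```text
7.4333 [ 0.5815 -0.1321  0.1043] [-2.2  0.8  6.6]
hatch diff 67 above 15
```

>>> play_rows([
  {"claw": 1,"linear": [0.02,0,0],"rotation": [0,0,0]},
  {"claw": 1,"linear": [0.01,0,0],"rotation": [0,0,0]},
])

```text
time: 7.65
position: [0.5815, -0.1321, 0.1044]
tool_rot: [-0.235, 1.554, 0.24]
ft_force: [-1.7, 0.9, 4.2]
grip_width: 0.004
```

```bash
python3 chk.py
```

```text
7.65 [ 0.5815 -0.1321  0.1044] [-1.7  0.9  4.2]
hatch diff 3 above 2
```

>>> play_rows([
  {"claw": 1,"linear": [0.04,0,0],"rotation": [0,0,0]},
])

```text
time: 7.78
position: [0.5815, -0.1321, 0.1039]
tool_rot: [-0.235, 1.554, 0.24]
ft_force: [-1.8, 1.5, 5.2]
grip_width: 0.006
```

>>> play_rows([
  {"claw": 1,"linear": [0.04,0,0],"rotation": [0,0,0]},
])

```text
time: 7.87
position: [0.5815, -0.1321, 0.1032]
tool_rot: [-0.234, 1.554, 0.24]
ft_force: [-2.6, -0.1, 5.0]
grip_width: 0.005
```

```bash
python3 chk.py
```

```text
7.8667 [ 0.5815 -0.1321  0.1032] [-2.6 -0.1  5. ]
hatch diff 274 above 23
```

>>> play_rows([
  {"claw": 1,"linear": [0.02,0,0],"rotation": [0,0,0]},
])

```text
time: 8.0
position: [0.5815, -0.1321, 0.103]
tool_rot: [-0.234, 1.554, 0.241]
ft_force: [-2.9, 1.4, 5.8]
grip_width: 0.007
```

```bash
python3 chk.py
```

```text
8.0 [ 0.5815 -0.1321  0.103 ] [-2.9  1.4  5.8]
hatch diff 195 above 3
```

>>> play_rows([
  {"claw": 1,"linear": [0.02,0,0],"rotation": [0,0,0]},
  {"claw": 1,"linear": [0.02,0,0],"rotation": [0,0,0]},
])

```text
time: 8.22
position: [0.5816, -0.1321, 0.1028]
tool_rot: [-0.234, 1.554, 0.241]
ft_force: [-2.7, 0.0, 5.8]
grip_width: 0.004
```

```bash
python3 chk.py
```

```text
8.2167 [ 0.5816 -0.1321  0.1028] [-2.7  0.   5.8]
hatch diff 374 above 14
```

>>> play_rows([
  {"claw": 1,"linear": [0.015,0,0],"rotation": [0,0,0]},
  {"claw": 1,"linear": [0.01,0,0],"rotation": [0,0,0]},
])

```text
time: 8.43
position: [0.5816, -0.1321, 0.103]
tool_rot: [-0.233, 1.553, 0.241]
ft_force: [-2.2, 1.2, 6.1]
grip_width: 0.007
```

```bash
python3 chk.py; python3 -c "
from h import *
a=cv2.imread('pics/last.png');b=cv2.imread('pics/s1.png')
print(a.shape);cv2.imwrite('pics/cmp.png',np.hstack([cv2.resize(i[110:300,200:370],(390,436)) for i in(b,a)]))"
```

```text
8.4333 [ 0.5816 -0.1321  0.103 ] [-2.2  1.2  6.1]
hatch diff 308 above 0
(384, 512, 3)
```

View pics/cmp.png

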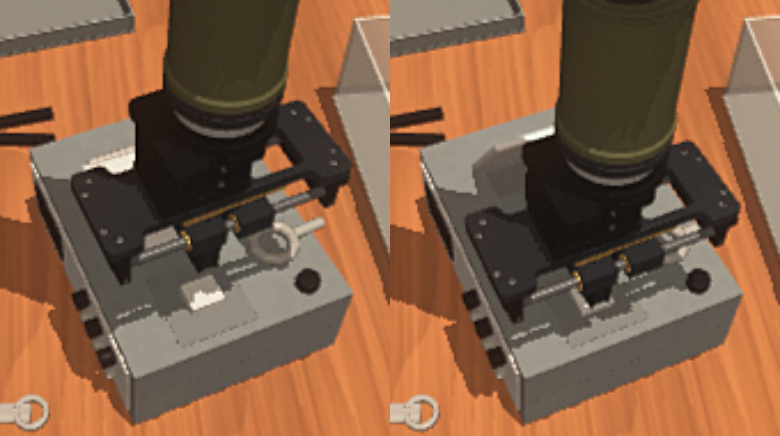

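The right half is the current view: the hatch plate's left edge, near (500,165), has lifted off the deck compared with the left half. It's rising, so I'll release the pad straight up.

>>> play_rows([
  {"claw": 1,"linear": [0,0,0],"rotation": [0,0,0]},
  {"claw": 1,"linear": [-0.1,0,0],"rotation": [0,0,0]},
  {"claw": 1,"linear": [-0.2,0,0],"rotation": [0,0,0]},
  {"claw": 1,"linear": [-0.3,0,0],"rotation": [0,0,0]},
  {"claw": 1,"linear": [-0.3,0,0],"rotation": [0,0,0]},
  {"claw": 1,"linear": [-0.6,-0.4,0],"rotation": [0,0,0]},
  {"claw": 1,"linear": [-0.8,-0.4,0],"rotation": [0,0,0]},
  {"claw": 1,"linear": [-1,-0.3,0],"rotation": [0,0,0]},
  {"claw": 1,"linear": [-1,-0.3,0],"rotation": [0,0,0]},
  {"claw": 1,"linear": [-1,0,0],"rotation": [0,0,0]},
])

```text
time: 9.32
position: [0.5886, -0.1655, 0.2365]
tool_rot: [-0.233, 1.563, 0.244]
ft_force: [-0.4, -0.0, -0.2]
grip_width: 0.007
```

>>> play_rows([
  {"claw": 0.8,"linear": [-1,0,0],"rotation": [0,0,0]},
  {"claw": 0.5,"linear": [-1,0,0],"rotation": [0,0,0]},
  {"claw": 0.35,"linear": [-0.4,0,0],"rotation": [0,0,0]},
  {"claw": 0.35,"linear": [0,0,0],"rotation": [0,0,0]},
  {"claw": 0.35,"linear": [0,0,0],"rotation": [0,0,0]},
  {"claw": 0.35,"linear": [0,0,0],"rotation": [0,0,0]},
  {"claw": 0.35,"linear": [0,0,0],"rotation": [0,0,0]},
])

```text
time: 9.9
position: [0.5899, -0.168, 0.3041]
tool_rot: [-0.234, 1.556, 0.24]
ft_force: [-0.4, 0.3, -0.6]
grip_width: 0.45
```

```bash
python3 - <<'E'
from h import *
s=get_state();print(s['time'],s['position'],s['joint_positions'].round(2),s['ft_force'],s['grip_width'],turn(YAW))
np.save('s2.npy',np.r_[s['position'],s['tool_rot']])
im=get_image('wrist');cv2.imwrite('pics/w2.png',im)
b=get_image('scene');cv2.imwrite('pics/sc2.png',b);cv2.imwrite('pics/sd2.png',get_image('side'))
cv2.imwrite('pics/v2.png',np.hstack([cv2.resize(im[:250],(512,384)),cv2.resize(b[120:300,160:295],(288,384))]))
E
```

```text
9.9 [ 0.58989882 -0.16803874  0.30411711] [-0.39  0.26  0.79  1.44 -0.19  1.51  0.69] [-0.37593115  0.29601829 -0.59128299] 0.45045133878348986 [-0.0001  0.0013 -0.0023]
```

View pics/v2.png

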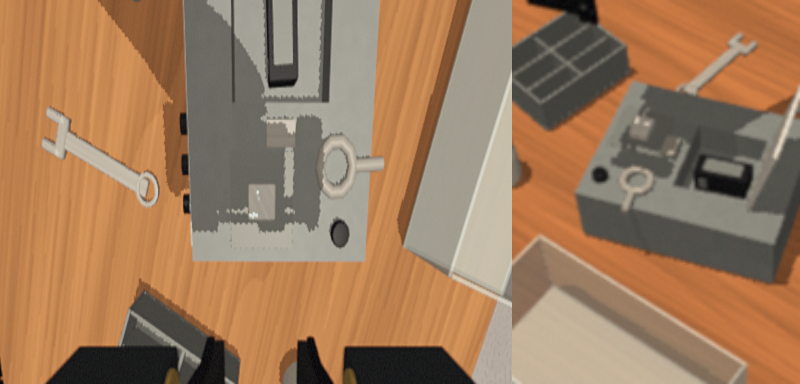

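The hatch stands open in both views, and the black cartridge is exposed in the well, near (283,40) in the wrist crop. Moving over it for a clear view.

>>> play_rows([
  {"claw": 0.35,"linear": [0,0.8,0],"rotation": [0,0,0]},
  {"claw": 0.35,"linear": [0,0.9,0],"rotation": [0,0,0]},
  {"claw": 0.35,"linear": [0,0.9,0],"rotation": [0,0,0]},
  {"claw": 0.35,"linear": [0,0.8,0],"rotation": [0,0,0]},
  {"claw": 0.35,"linear": [0,0,0],"rotation": [0,0,0]},
  {"claw": 0.35,"linear": [0,0,0],"rotation": [0,0,0]},
  {"claw": 0.35,"linear": [0,0,0],"rotation": [0,0,0]},
])

```text
time: 10.63
position: [0.5616, -0.0847, 0.2989]
tool_rot: [-0.233, 1.566, 0.237]
ft_force: [-0.3, 0.2, 0.4]
grip_width: 0.649
```

```bash
python3 - <<'E'
from h import *
s=get_state();print(s['time'],s['position'],s['grip_width'],turn(YAW))
np.save('s3.npy',np.r_[s['position'],s['tool_rot']])
im=get_image('wrist');cv2.imwrite('pics/w3.png',im);C=cam('wrist',s)
pc=proj(C,[.567,-.022,.088]);print('expected well',pc)
g=im.max(2);m=(g<60).astype(np.uint8);n,lab,st,ce=cv2.connectedComponentsWithStats(m)
for i in range(1,n):
    if st[i,4]>150: 
        c=max(cv2.findContours((lab==i).astype(np.uint8),0,2)[0],key=cv2.contourArea)[:,0]
        P=np.array([onz(C,*q,.088)[:2] for q in c]).astype(np.float32)*1000
        print(st[i],ce[i].round(1),cv2.minAreaRect(P))
cv2.imwrite('pics/v3.png',cv2.resize(im,(768,576)))
E
```

```text
10.6333 [ 0.56157904 -0.084696    0.29887348] 0.6493716404616177 [-0.0016 -0.0046 -0.0024]
expected well [282.59984131 110.67210479]
[323  61  11  87 405] [327.9 102.5] ((612.8110961914062, -1.9771652221679688), (6.378570556640625, 92.12718963623047), 17.089923858642578)
[269  68  31  68 761] [283.3 109.6] ((566.0448608398438, -12.977462768554688), (31.855194091796875, 71.17166900634766), 20.378902435302734)
[    0   218   512   166 46537] [199.1 324.3] ((606.8923950195312, -272.8415222167969), (723.25830078125, 247.705810546875), 17.643449783325195)
[ 324  226  188   87 9615] [434.7 271.2] ((796.51123046875, -157.5352783203125), (245.20704650878906, 121.26036834716797), 17.487977981567383)
```

View pics/v3.png

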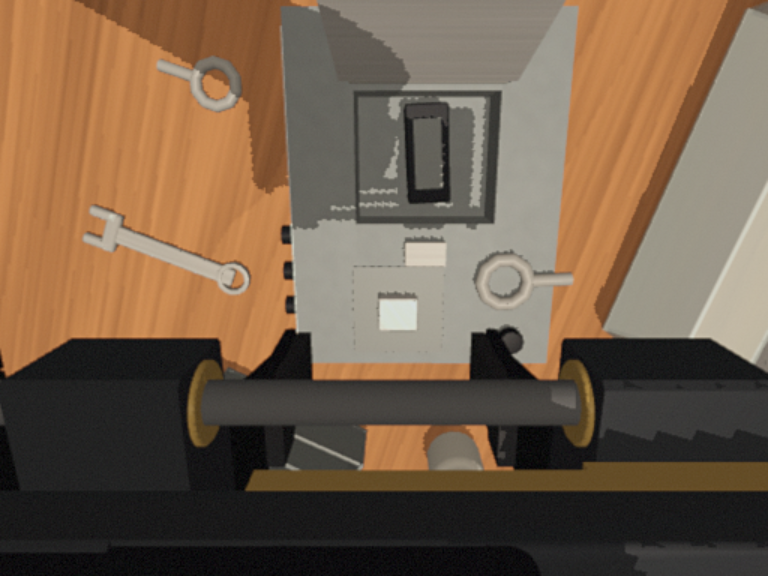

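Wrist view: the cartridge top spans (405-450, 102-203) in the 1.5x picture, which puts its centre at (0.566, -0.013), yaw 20.4°, measuring 32x71 mm. The open hatch is at the top of the frame. I'll grip about 14 mm off-centre, away from the hatch, so the wrist camera stays clear of it.

>>> play_rows([
  {"claw": 0.35,"linear": [0.6,0.3,0.3],"rotation": [0.033,-0.004,-0.002]},
  {"claw": 0.35,"linear": [1,0.5,0.3],"rotation": [0,0,0]},
  {"claw": 0.35,"linear": [1,0.6,0.2],"rotation": [0,0,0]},
  {"claw": 0.35,"linear": [1,0.5,0],"rotation": [0,0,0]},
  {"claw": 0.35,"linear": [0.8,0,0],"rotation": [0,0,0]},
  {"claw": 0.35,"linear": [0.5,0,0],"rotation": [0,0,0]},
  {"claw": 0.35,"linear": [0,0,0],"rotation": [0,0,0]},
  {"claw": 0.35,"linear": [0,0,0],"rotation": [0,0,0]},
])

```text
time: 11.35
position: [0.5719, -0.0457, 0.172]
tool_rot: [-0.184, 1.561, 0.171]
ft_force: [-0.8, 0.4, 0.5]
grip_width: 0.651
```

```bash
python3 - <<'E'
from h import *
s=get_state();print(s['time'],s['position'],s['ft_force'],turn(np.radians(20.4)),frac([.571,-.026,.12]))
E
```

```text
11.35 [ 0.57190562 -0.04567671  0.17202914] [-0.76396874  0.37391849  0.54179611] [-0.0829  0.0005  0.0055] [2.075 0.793 0.138]
```

>>> play_rows([
  {"claw": 0.35,"linear": [0,0,0],"rotation": [-0.075,0,0.005]},
  {"claw": 0.35,"linear": [0.5,0.35,0],"rotation": [-0.008,0,0]},
  {"claw": 0.35,"linear": [0.6,0.35,0],"rotation": [0,0,0]},
  {"claw": 0.35,"linear": [0.4,0,0],"rotation": [0,0,0]},
  {"claw": 0.35,"linear": [0,0,0],"rotation": [0,0,0]},
  {"claw": 0.35,"linear": [0,0,0],"rotation": [0,0,0]},
])

```text
time: 11.85
position: [0.5688, -0.0328, 0.136]
tool_rot: [-0.274, 1.546, 0.269]
ft_force: [0.3, -0.9, 0.9]
grip_width: 0.65
```

```bash
python3 - <<'E'
from h import *
s=get_state();print(s['time'],s['position'],s['ft_force'],turn(np.radians(20.4)),frac([.571,-.026,.12]))
E
```

```text
11.85 [ 0.56882814 -0.03275387  0.13595786] [ 0.30756894 -0.87608693  0.87794617] [-0.0059  0.0043  0.003 ] [0.638 0.228 0.169]
```

Refining alignment, and a wrist check before going into the well.

>>> play_rows([
  {"claw": 0.35,"linear": [0.3,0.2,0.15],"rotation": [-0.005,0.004,0.003]},
  {"claw": 0.35,"linear": [0.2,0,0],"rotation": [0,0,0]},
  {"claw": 0.35,"linear": [0,0,0],"rotation": [0,0,0]},
  {"claw": 0.35,"linear": [0,0,0],"rotation": [0,0,0]},
])

```text
time: 12.18
position: [0.5724, -0.0268, 0.1238]
tool_rot: [-0.277, 1.551, 0.277]
ft_force: [0.5, 0.3, 0.8]
grip_width: 0.652
```

```bash
python3 - <<'E'
from h import *
s=get_state();print(s['time'],s['position'],s['ft_force'],turn(np.radians(20.4)),frac([.571,-.026,.06]))
im=get_image('wrist');cv2.imwrite('pics/w4.png',im);C=cam('wrist',s)
for p in([.566,-.013,.088],[.571,-.026,.088],s['position']):print(proj(C,p).round(1)*1.5)
cv2.imwrite('pics/v4.png',cv2.resize(im,(768,576)))
E
```

```text
12.1833 [ 0.57236584 -0.0267837   0.12376262] [0.49781435 0.25148388 0.78463352] [-0.0021  0.0014  0.0005] [ 2.55   0.05  -0.046]
[386.1 286.2]
[386.55 317.55]
[388.8  354.45]
```

View pics/v4.png

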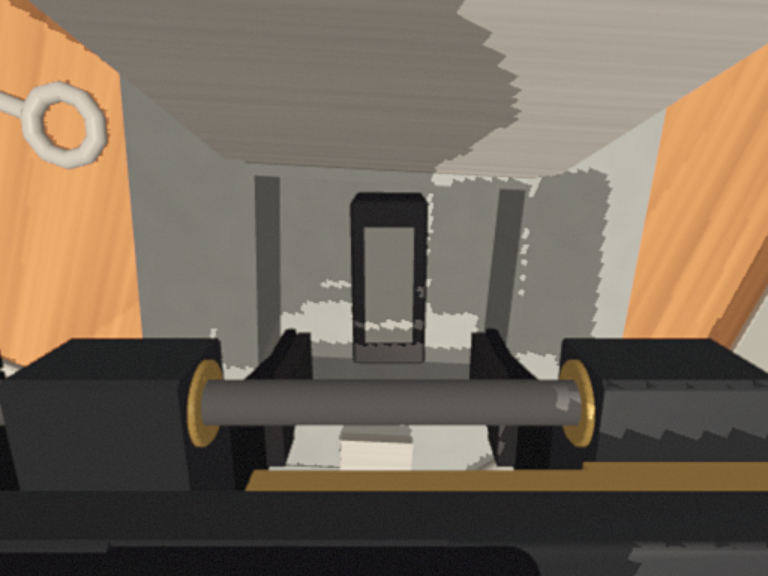

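Cartridge centred between the fingers, at column 389 against tool axis 389, and parallel to them. Descending.

>>> play_rows([
  {"claw": 0.35,"linear": [0.4,0,0],"rotation": [0,0,0]},
  {"claw": 0.35,"linear": [0.5,0,0],"rotation": [0,0,0]},
  {"claw": 0.35,"linear": [0.5,0,0],"rotation": [0,0,0]},
  {"claw": 0.35,"linear": [0.4,0,0],"rotation": [0,0,0]},
  {"claw": 0.35,"linear": [0.2,0,0],"rotation": [0,0,0]},
  {"claw": 0.35,"linear": [0,0,0],"rotation": [0,0,0]},
  {"claw": 0.35,"linear": [0,0,0],"rotation": [0,0,0]},
])

```text
time: 12.82
position: [0.5715, -0.0276, 0.0674]
tool_rot: [-0.276, 1.553, 0.275]
ft_force: [-0.2, -1.1, -0.3]
grip_width: 0.651
```

```bash
python3 - <<'E'
from h import *
s=get_state();print(s['time'],s['position'],s['ft_force'],turn(np.radians(20.4)),frac([.571,-.026,.06]))
E
```

```text
12.8167 [ 0.57147785 -0.02762681  0.06735429] [-0.15264784 -1.12770015 -0.31473791] [-0.0029  0.0001  0.0005] [0.294 0.068 0.004]
```

>>> play_rows([
  {"claw": 0.35,"linear": [0.15,0,0],"rotation": [0,0,0]},
  {"claw": 0.35,"linear": [0.1,0,0],"rotation": [0,0,0]},
  {"claw": 0.35,"linear": [0,0,0],"rotation": [0,0,0]},
  {"claw": 0.35,"linear": [0,0,0],"rotation": [0,0,0]},
])

```text
time: 13.15
position: [0.5721, -0.0277, 0.0611]
tool_rot: [-0.276, 1.552, 0.275]
ft_force: [-0.2, -0.1, -0.4]
grip_width: 0.649
```

>>> play_rows([
  {"claw": 0.55,"linear": [0,0,0],"rotation": [0,0,0]},
  {"claw": 0.6,"linear": [0,0,0],"rotation": [0,0,0]},
  {"claw": 0.7,"linear": [0,0,0],"rotation": [0,0,0]},
  {"claw": 0.8,"linear": [0,0,0],"rotation": [0,0,0]},
  {"claw": 1,"linear": [0,0,0],"rotation": [0,0,0]},
  {"claw": 1,"linear": [0,0,0],"rotation": [0,0,0]},
  {"claw": 1,"linear": [0,0,0],"rotation": [0,0,0]},
], newtons=25)

```text
time: 13.73
position: [0.5731, -0.0277, 0.0624]
tool_rot: [-0.276, 1.549, 0.275]
ft_force: [-0.5, 0.5, -0.7]
grip_width: 0.367
```

>>> play_rows([
  {"claw": 1,"linear": [-0.2,0,0],"rotation": [0,0,0]},
  {"claw": 1,"linear": [-0.3,0,0],"rotation": [0,0,0]},
  {"claw": 1,"linear": [-0.4,0,0],"rotation": [0,0,0]},
  {"claw": 1,"linear": [-0.5,0,0],"rotation": [0,0,0]},
  {"claw": 1,"linear": [-0.5,0,0],"rotation": [0,0,0]},
  {"claw": 1,"linear": [-0.5,0,0],"rotation": [0,0,0]},
  {"claw": 1,"linear": [-0.5,0,0],"rotation": [0,0,0]},
  {"claw": 1,"linear": [-0.5,0,0],"rotation": [0,0,0]},
])

```text
time: 14.4
position: [0.571, -0.0281, 0.1543]
tool_rot: [-0.276, 1.553, 0.274]
ft_force: [-0.7, 0.0, -0.7]
grip_width: 0.363
```

```bash
python3 - <<'E'
from h import *
s=get_state();print(s['time'],s['position'],s['ft_force'],s['grip_width'],turn(np.radians(20.4)),s['joint_positions'].round(2),frac([.571,-.026,.29]))
# tray, from clear side/scene images: dark grey floor region
for n in('scene','side'):
    im=cv2.imread(f'pics/{n}0.png');C=cam(n);p=proj(C,[.48,.37,.004]).astype(int)
    hsv=cv2.cvtColor(im,cv2.COLOR_BGR2HSV);m=(hsv[...,1]<70).astype(np.uint8)
    k,lab=cv2.connectedComponents(m);c=max(cv2.findContours((lab==lab[p[1],p[0]]).astype(np.uint8),0,2)[0],key=cv2.contourArea)
    q=cv2.approxPolyDP(cv2.convexHull(c),4,True)[:,0]
    print(n,cv2.contourArea(c),[(*onz(C,*a,.028)[:2].round(3),*onz(C,*a,0)[:2].round(3)) for a in q])
E
```

```text
14.4 [ 0.5709798  -0.02814613  0.15426321] [-0.7456717   0.01911679 -0.74229442] 0.3627612910020813 [-0.0036  0.0003  0.0006] [-0.59  0.23  0.68  1.76 -0.15  1.2   0.48] [-5.43   0.076  0.032]
scene 2993.0 [(np.float64(0.397), np.float64(0.29), np.float64(0.376), np.float64(0.285)), (np.float64(0.374), np.float64(0.411), np.float64(0.352), np.float64(0.41)), (np.float64(0.559), np.float64(0.446), np.float64(0.543), np.float64(0.445)), (np.float64(0.582), np.float64(0.325), np.float64(0.566), np.float64(0.321))]
side 1990.0 [(np.float64(0.548), np.float64(0.433), np.float64(0.551), np.float64(0.471)), (np.float64(0.564), np.float64(0.288), np.float64(0.568), np.float64(0.321)), (np.float64(0.398), np.float64(0.264), np.float64(0.394), np.float64(0.295)), (np.float64(0.377), np.float64(0.411), np.float64(0.373), np.float64(0.449))]
```

Cartridge held (opening 31.6 mm) and out of the well. The tray centre is about (0.478, 0.368). Lifting above the hatch, then over to the tray.

>>> play_rows([
  {"claw": 1,"linear": [-0.5,0,0],"rotation": [0,0,0]},
  {"claw": 1,"linear": [-0.7,0,0],"rotation": [0,0,0]},
  {"claw": 1,"linear": [-0.8,0,0],"rotation": [0,0,0]},
  {"claw": 1,"linear": [-0.8,0,0],"rotation": [0,0,0]},
  {"claw": 1,"linear": [-0.8,0,0],"rotation": [0,0,0]},
  {"claw": 1,"linear": [-0.8,0,0],"rotation": [0,0,0]},
  {"claw": 1,"linear": [-0.6,0,0],"rotation": [0,0,0]},
  {"claw": 1,"linear": [-0.4,0,0],"rotation": [0,0,0]},
  {"claw": 1,"linear": [0,0,0],"rotation": [0,0,0]},
  {"claw": 1,"linear": [0,0,0],"rotation": [0,0,0]},
])

```text
time: 15.23
position: [0.5712, -0.0311, 0.3127]
tool_rot: [-0.271, 1.535, 0.271]
ft_force: [-0.3, -0.1, -2.0]
grip_width: 0.361
```

```bash
python3 - <<'E'
from h import *
s=get_state();print(s['time'],s['position'],s['ft_force'],s['grip_width'],turn(np.radians(20.4)),frac([.4845,.3535,.285]))
cv2.imwrite('pics/sd5.png',get_image('side'));im=get_image('wrist');cv2.imwrite('pics/w5.png',im)
b=cv2.imread('pics/sd5.png')[60:290,150:400]
cv2.imwrite('pics/v5.png',np.hstack([cv2.resize(b,(400,368)),cv2.resize(im,(400,368))]))
E
```

```text
15.2333 [ 0.57120503 -0.03114733  0.31272258] [-0.29113926 -0.11124225 -2.03965919] 0.36119638537591026 [-0.0063  0.0115  0.0019] [ 1.1   15.653  1.939]
```

View pics/v5.png

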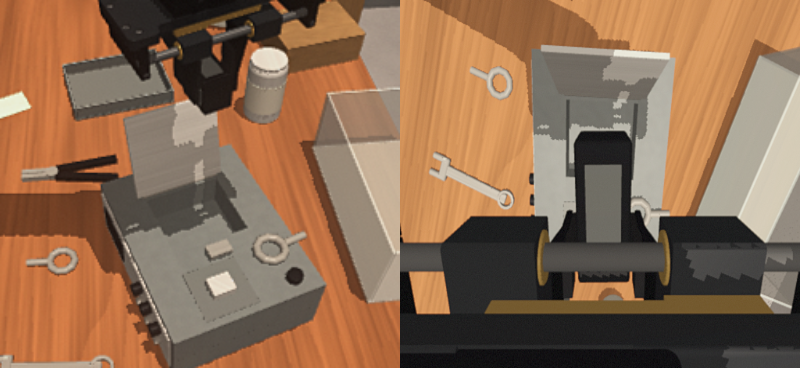

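The cartridge hangs level in the grip, the hatch is fully open, and the pad has come back up. Carrying it to the tray.

>>> play_rows([
  {"claw": 1,"linear": [0,0.4,0.06],"rotation": [-0.006,0.011,0.002]},
  {"claw": 1,"linear": [0,0.7,0.1],"rotation": [0,0,0]},
  {"claw": 1,"linear": [0,0.9,0.12],"rotation": [0,0,0]},
  {"claw": 1,"linear": [0,0.9,0.12],"rotation": [0,0,0]},
  {"claw": 1,"linear": [0,0.9,0.12],"rotation": [0,0,0]},
  {"claw": 1,"linear": [0,0.9,0.12],"rotation": [0,0,0]},
  {"claw": 1,"linear": [0,0.9,0.12],"rotation": [0,0,0]},
  {"claw": 1,"linear": [0,0.9,0.12],"rotation": [0,0,0]},
  {"claw": 1,"linear": [0,0.9,0.12],"rotation": [0,0,0]},
  {"claw": 1,"linear": [0,0.9,0.12],"rotation": [0,0,0]},
])

```text
time: 16.17
position: [0.5165, 0.1813, 0.2987]
tool_rot: [-0.282, 1.584, 0.271]
ft_force: [-0.1, 0.0, -1.8]
grip_width: 0.369
```

>>> play_rows([
  {"claw": 1,"linear": [0,0.9,0.12],"rotation": [0,0,0]},
  {"claw": 1,"linear": [0,0.9,0.12],"rotation": [0,0,0]},
  {"claw": 1,"linear": [0,0.9,0.12],"rotation": [0,0,0]},
  {"claw": 1,"linear": [0,0.9,0.12],"rotation": [0,0,0]},
  {"claw": 1,"linear": [0,0.9,0.12],"rotation": [0,0,0]},
  {"claw": 1,"linear": [0,0.9,0.12],"rotation": [0,0,0]},
  {"claw": 1,"linear": [0,0.7,0.1],"rotation": [0,0,0]},
  {"claw": 1,"linear": [0,0.3,0],"rotation": [0,0,0]},
  {"claw": 1,"linear": [0,0,0],"rotation": [0,0,0]},
  {"claw": 1,"linear": [0,0,0],"rotation": [0,0,0]},
])

```text
time: 17.0
position: [0.4632, 0.3583, 0.2815]
tool_rot: [-0.31, 1.613, 0.28]
ft_force: [0.7, -0.5, -0.4]
grip_width: 0.362
```

```bash
python3 - <<'E'
from h import *
s=get_state();print(s['time'],s['position'],s['ft_force'],s['grip_width'],turn(np.radians(20.4)),frac([.4845,.3535,.06]))
E
```

```text
17.0 [0.46316719 0.35834165 0.2815446 ] [ 0.72332305 -0.5040644  -0.42579376] 0.36200691333827173 [ 0.011  -0.0411  0.0048] [ 8.8   -0.429  1.295]
```

>>> play_rows([
  {"claw": 1,"linear": [0,-0.2,0.3],"rotation": [0.005,-0.02,0.002]},
  {"claw": 1,"linear": [0,-0.2,0.3],"rotation": [0.005,-0.02,0.002]},
  {"claw": 1,"linear": [0.5,0,0.1],"rotation": [0,0,0]},
  {"claw": 1,"linear": [0.8,0,0],"rotation": [0,0,0]},
  {"claw": 1,"linear": [0.8,0,0],"rotation": [0,0,0]},
  {"claw": 1,"linear": [0.8,0,0],"rotation": [0,0,0]},
  {"claw": 1,"linear": [0.8,0,0],"rotation": [0,0,0]},
  {"claw": 1,"linear": [0.5,0,0],"rotation": [0,0,0]},
  {"claw": 1,"linear": [0,0,0],"rotation": [0,0,0]},
  {"claw": 1,"linear": [0,0,0],"rotation": [0,0,0]},
])

```text
time: 17.83
position: [0.4858, 0.3402, 0.1652]
tool_rot: [-0.276, 1.564, 0.261]
ft_force: [0.9, -0.5, -0.7]
grip_width: 0.365
```

```bash
python3 - <<'E'
from h import *
s=get_state();print(s['time'],s['position'],s['ft_force'],s['grip_width'],turn(np.radians(20.4)),frac([.4845,.3535,.06]))
E
```

```text
17.8333 [0.48582703 0.34021518 0.16516915] [ 0.93726289 -0.45941664 -0.74433532] 0.36510678105999117 [-0.0091 -0.0071  0.0051] [4.201 0.553 0.175]
```

>>> play_rows([
  {"claw": 1,"linear": [0.3,0.25,0],"rotation": [-0.008,-0.006,0.005]},
  {"claw": 1,"linear": [0.6,0.2,0],"rotation": [0,0,0]},
  {"claw": 1,"linear": [0.7,0,0],"rotation": [0,0,0]},
  {"claw": 1,"linear": [0.7,0,0],"rotation": [0,0,0]},
  {"claw": 1,"linear": [0.6,0,0],"rotation": [0,0,0]},
  {"claw": 1,"linear": [0.3,0,0],"rotation": [0,0,0]},
  {"claw": 1,"linear": [0,0,0],"rotation": [0,0,0]},
  {"claw": 1,"linear": [0,0,0],"rotation": [0,0,0]},
])

```text
time: 18.5
position: [0.4874, 0.3495, 0.0891]
tool_rot: [-0.27, 1.548, 0.277]
ft_force: [-0.2, 0.9, -1.7]
grip_width: 0.366
```

```bash
python3 - <<'E'
from h import *
s=get_state();print(s['time'],s['position'],s['ft_force'],s['grip_width'],turn(np.radians(20.4)),frac([.4845,.3535,.0165]))
a=get_image('scene');b=get_image('side');w=get_image('wrist')
for n,i in(('sc6',a),('sd6',b),('w6',w)):cv2.imwrite(f'pics/{n}.png',i)
print(proj(cam('scene'),s['position']),proj(cam('side'),s['position']))
cv2.imwrite('pics/v6.png',np.hstack([cv2.resize(a[180:320,330:450],(360,420)),cv2.resize(w,(440,420))]))
E
```

```text
18.5 [0.48736101 0.3495312  0.08906457] [-0.16874544  0.88693849 -1.65615659] 0.3662348685691233 [-0.0046  0.0039 -0.0018] [ 2.903  0.18  -0.071]
[392.91551596 241.86136496] [226.81673151  92.94381123]
```

View pics/v6.png

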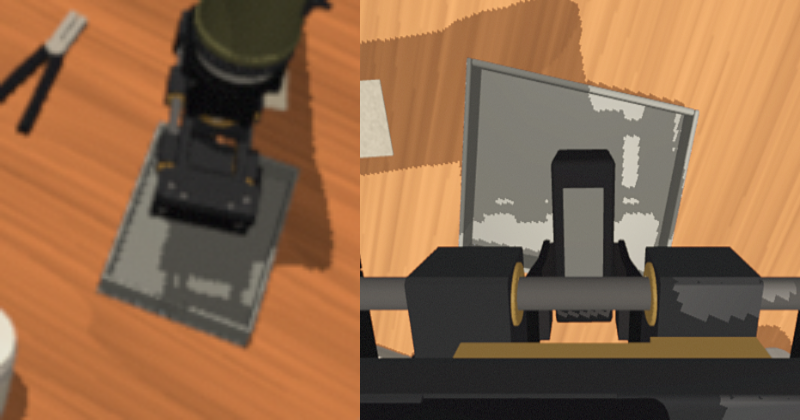

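```bash
python3 - <<'E'
from h import *
s=get_state();C=cam('wrist',s)
a=onz(C,126.9,54.8,.028);b=onz(C,391,98.7,.028);d=(b-a)/np.linalg.norm(b-a);n=np.array([d[1],-d[0],0])
print(a.round(3),b.round(3),np.linalg.norm(b-a),np.degrees(np.arctan2(d[1],d[0])),'centre',((a+b)/2+n*.065).round(3))
E
```

```text
[0.375 0.414 0.028] [0.546 0.447 0.028] 0.1738240031836861 11.018497241923901 centre [0.473 0.366 0.028]
```

>>> play_rows([
  {"claw": 1,"linear": [0.3,0.1,-0.05],"rotation": [-0.004,0.004,-0.002]},
  {"claw": 1,"linear": [0.5,0,0],"rotation": [0,0,0]},
  {"claw": 1,"linear": [0.5,0,0],"rotation": [0,0,0]},
  {"claw": 1,"linear": [0.4,0,0],"rotation": [0,0,0]},
  {"claw": 1,"linear": [0.2,0,0],"rotation": [0,0,0]},
  {"claw": 1,"linear": [0,0,0],"rotation": [0,0,0]},
  {"claw": 1,"linear": [0,0,0],"rotation": [0,0,0]},
])

```text
time: 19.23
position: [0.4858, 0.3531, 0.0382]
tool_rot: [-0.279, 1.551, 0.281]
ft_force: [0.6, 0.1, -1.6]
grip_width: 0.369
```

```bash
python3 - <<'E'
from h import *
s=get_state();print(s['time'],s['position'],s['ft_force'],s['grip_width'],turn(np.radians(20.4)),frac([.4845,.3535,.0165]))
E
```

```text
19.2333 [0.48575998 0.35311879 0.03820327] [ 0.55663097  0.10936078 -1.56321229] 0.36897507272854946 [ 0.0004  0.0013 -0.0007] [ 0.868  0.031 -0.044]
```

>>> play_rows([
  {"claw": 1,"linear": [0.2,0,0],"rotation": [0,0,0]},
  {"claw": 1,"linear": [0.2,0,0],"rotation": [0,0,0]},
  {"claw": 1,"linear": [0.1,0,0],"rotation": [0,0,0]},
  {"claw": 1,"linear": [0,0,0],"rotation": [0,0,0]},
  {"claw": 1,"linear": [0,0,0],"rotation": [0,0,0]},
])

```text
time: 19.65
position: [0.4863, 0.3532, 0.0248]
tool_rot: [-0.278, 1.55, 0.281]
ft_force: [-0.5, 0.6, -1.0]
grip_width: 0.361
```

>>> play_rows([
  {"claw": 1,"linear": [0.04,0,0],"rotation": [0,0,0]},
  {"claw": 1,"linear": [0.04,0,0],"rotation": [0,0,0]},
])

```text
time: 19.82
position: [0.4867, 0.3535, 0.0233]
tool_rot: [-0.278, 1.549, 0.281]
ft_force: [0.4, 0.1, -1.4]
grip_width: 0.363
```

>>> play_rows([
  {"claw": 1,"linear": [0.04,0,0],"rotation": [0,0,0]},
  {"claw": 1,"linear": [0.04,0,0],"rotation": [0,0,0]},
])

```text
time: 19.98
position: [0.487, 0.3538, 0.0216]
tool_rot: [-0.277, 1.548, 0.282]
ft_force: [-0.5, 0.2, -1.2]
grip_width: 0.363
```

>>> play_rows([
  {"claw": 1,"linear": [0.04,0,0],"rotation": [0,0,0]},
  {"claw": 1,"linear": [0.04,0,0],"rotation": [0,0,0]},
])

```text
time: 20.15
position: [0.4871, 0.3539, 0.0196]
tool_rot: [-0.277, 1.548, 0.282]
ft_force: [0.2, -0.7, -1.7]
grip_width: 0.363
```

>>> play_rows([
  {"claw": 1,"linear": [0.03,0,0],"rotation": [0,0,0]},
])

```text
time: 20.23
position: [0.4871, 0.3539, 0.0188]
tool_rot: [-0.277, 1.548, 0.282]
ft_force: [-0.9, 0.3, -1.6]
grip_width: 0.367
```

>>> play_rows([
  {"claw": 1,"linear": [0.03,0,0],"rotation": [0,0,0]},
  {"claw": 1,"linear": [0.03,0,0],"rotation": [0,0,0]},
])

```text
time: 20.4
position: [0.4871, 0.3539, 0.0171]
tool_rot: [-0.277, 1.548, 0.282]
ft_force: [-0.8, -0.7, -1.2]
grip_width: 0.369
```

>>> play_rows([
  {"claw": 1,"linear": [0.03,0,0],"rotation": [0,0,0]},
])

```text
time: 20.48
position: [0.4871, 0.354, 0.0164]
tool_rot: [-0.277, 1.548, 0.282]
ft_force: [-1.3, -0.3, 6.4]
grip_width: 0.368
```

>>> play_rows([
  {"claw": 1,"linear": [0.03,0,0],"rotation": [0,0,0]},
])

```text
time: 20.57
position: [0.4871, 0.354, 0.0163]
tool_rot: [-0.277, 1.548, 0.282]
ft_force: [-2.6, -2.7, 10.3]
grip_width: 0.368
```

Touched down at z 0.0164, as predicted. Opening partway, then retreating straight up.

>>> play_rows([
  {"claw": 0.62,"linear": [0,0,0],"rotation": [0,0,0]},
  {"claw": 0.55,"linear": [0,0,0],"rotation": [0,0,0]},
  {"claw": 0.48,"linear": [0,0,0],"rotation": [0,0,0]},
  {"claw": 0.4,"linear": [0,0,0],"rotation": [0,0,0]},
  {"claw": 0.4,"linear": [0,0,0],"rotation": [0,0,0]},
  {"claw": 0.4,"linear": [0,0,0],"rotation": [0,0,0]},
])

```text
time: 21.07
position: [0.488, 0.3547, 0.0171]
tool_rot: [-0.276, 1.546, 0.283]
ft_force: [0.3, 0.0, 0.2]
grip_width: 0.585
```

>>> play_rows([
  {"claw": 0.4,"linear": [-0.2,0,0],"rotation": [0,0,0]},
  {"claw": 0.4,"linear": [-0.4,0,0],"rotation": [0,0,0]},
  {"claw": 0.4,"linear": [-0.6,0,0],"rotation": [0,0,0]},
  {"claw": 0.4,"linear": [-0.8,0,0],"rotation": [0,0,0]},
  {"claw": 0.4,"linear": [-1,0,0],"rotation": [0,0,0]},
  {"claw": 0.4,"linear": [-1,0,0],"rotation": [0,0,0]},
  {"claw": 0.4,"linear": [-1,0,0],"rotation": [0,0,0]},
  {"claw": 0.4,"linear": [-1,0,0],"rotation": [0,0,0]},
  {"claw": 0.4,"linear": [-0.5,0,0],"rotation": [0,0,0]},
  {"claw": 0.4,"linear": [0,0,0],"rotation": [0,0,0]},
])

```text
time: 21.9
position: [0.4869, 0.3525, 0.1929]
tool_rot: [-0.274, 1.546, 0.282]
ft_force: [-0.7, 0.2, -0.0]
grip_width: 0.597
```

```bash
python3 - <<'E'
from h import *
s=get_state();print(s['time'],s['position'],s['ft_force'],s['grip_width'])
w=get_image('wrist');b=get_image('side');cv2.imwrite('pics/w7.png',w);cv2.imwrite('pics/sd7.png',b)
cv2.imwrite('pics/v7.png',np.hstack([cv2.resize(b[60:310,130:380],(420,420)),cv2.resize(w[:330],(380,420))]))
E
```

```text
21.9 [0.48692154 0.35248928 0.19294256] [-0.66318867  0.21821152 -0.04141816] 0.5971669845451666
```

View pics/v7.png

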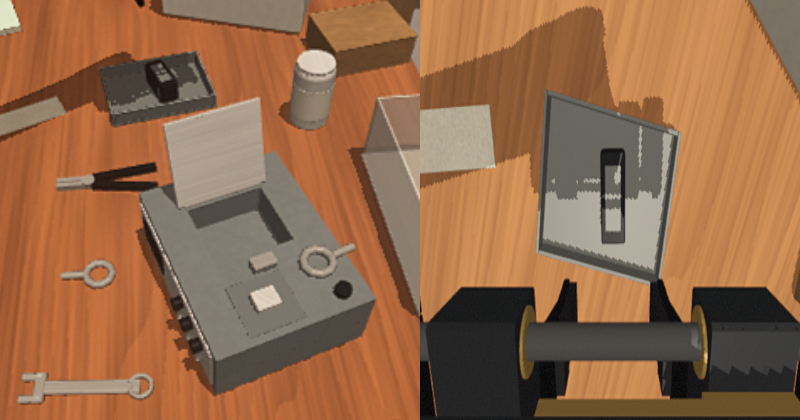

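The cartridge sits upright and flat near the middle of the tray. The hatch is open, the pad is up, and the eyebolts, wrench and pliers haven't moved. Handing in.

```bash
python3 -c "
from bench import close_job;print(close_job())"
```

```text
the job is handed in; nothing more can be done
None
```

The job is handed in: the hatch is open and the cartridge stands upright near the middle of the tray. It took 21.9 s of the 62 s allowed.

- **Release pad:** I pressed with the closed fingertips. Contact came at about z 0.108 and I went down about 5 mm, with wrist forces up to about 7 N vertical. That is about 1 mm past the stated release depth, because the gripper partly hid the hatch and I saw it rise a little late. I then lifted off, and the hatch opened by itself without being touched.
- **Cartridge:** I gripped it about 15 mm off-centre, so the wrist camera stayed clear of the open hatch. I carried it over the top of the hatch and lowered it in steps of about 1 mm or less. It touched the tray floor at the predicted height. The vertical force reading peaked at about 10 N before I let go.
- **Last pictures:** The cartridge is flat and the hatch fully open. The pad is back up, and both eyebolts, the wrench, the pliers and the can look undisturbed. The jar and parts box were outside that last crop, and the arm never went near them. The gripper is clear of everything at z 0.19, with force near zero.
- **Disagreements:** Two estimates of the tray centre differed by about 5 mm, which is well within the room to spare. No check failed.

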